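# Shut and lock the cleaning-chemical box

## Robot

A 6-joint arm with a two-finger parallel gripper is mounted at the origin on the work surface. World frame = base frame: x ahead of the robot, y to its left, z up, the work surface at z = 0. Lengths are in m, angles in degrees, forces in N, time in s.
With the tool pointing down it reaches from about 0.3 to 0.75 m from the base axis. Payload 8.5 kg.
Tool frame: the origin (TCP) lies between the finger pads; the fingertips stand ahead of it and the grasp point (between the pads) lies 8 mm behind it (env.tcp_to_tips is the z of the fingertips in the tool frame, in m); z points along the fingers, x is the direction in which the jaws open and shut, and the axes are right-handed (so a half turn about z gives the same grasp; the last joint's range is limited). The gripper opens to 85 mm and grips with 20 to 120 N. Pads are 22 mm wide; open, the fingers measure 114 mm over their backs; the gripper's body (76 mm by 85 mm) begins 54 mm behind the grasp point. The pads swing forward as they close: fully open they stand 13 mm farther back than shut.
Start: joints at [59.456, 21.807, 74.336, -0, 83.858, -12.336], TCP at [0.172, 0.522, 0.203] pointing down, gripper open.
Joint ranges: [-178.18, 178.18], [-50.72, 133.34], [12.68, 142.11], [-81.47, 261.47], [9.98, 163.14], [-165.26, 165.26]. Speed limits (degrees/s): [136.94, 136.94, 180, 180, 180, 180].

## Interface

Orientations are given as a 3x3 rotation matrix whose columns are the frame's x, y, z axes.
In Python, from rig import observe, viewer, env gives the robot as it stands.
- The arm moves only by the tool jog_arm, never from a script. Its arguments are lists of equal length, an entry for each row: "dr": the turn, a rotation vector about the tool's x, y, z in rad, a list of three; "slide": the shift along the tool's x, y, z in m, a list of three; "gripper": the opening, from -1 (shut) to 1 (fully open), so that 0 is half open. In form: {"dr": [[rx, ry, rz], ...], "slide": [[dx, dy, dz], ...], "gripper": [gripper, ...]}. A call has exactly 10 rows; each row shifts and turns the commanded pose from where the row before left it, along the tool's axes as they then stand; what a row does not reach is not made up. A row lasts 1/10 s, in which the tool goes at most 50 mm and 8.59 degrees, less where a joint would pass 70% of its speed; a pose out of reach is approached as far as the arm can. A call is refused whole if a number of a shift passes 0.05 or a number of a turn 0.15, either way. A call with a gripper value outside its range is refused whole. The fingers move at their own pace and stop on an object; "force" is the grip in N (left out, the last holds). Time passes only in rows, so rows that do not move let the fingers close, or fill a call up. It gives the time, the measured TCP pose, the force and the opening at its end, in the units of the state.
- observe(): the state, without advancing time (a new reading comes with each control period).
- viewer.get_image(name): name is "scene" or "top"; returns a dict with "pixels" (480x640x3 uint8, blue, green, red), "camera_matrix" (3x3 intrinsics, pixels), "dist_coeffs" ([k1, k2, p1, p2, k3] as OpenCV has them; the pictures are not rectified), "R" (3x3) and "t" (3): a world point X has camera coordinates R X + t. Camera axes: x right, y down, z forward; pixel columns grow to the right and rows downward; lengths in m; the calibration is good to about 2 mm. A picture is of the moment at which its call begins. There is no depth.
- env.close_job(): hands the job in, once; it reports no verdict.
The state is a dict: "time_s": time; "q": joint angles; "qvel": joint speeds; "joint_efforts": joint torques, N m; "position": TCP position; "tool_rot": TCP orientation; "ft_force": force on the tool from outside, world axes, zero at the start; "wrist_torque": the same for the moment, N m; "grip_width": finger opening in m.
Only numpy, scipy, OpenCV 4.12 (cv2) and the standard library are available. Lean on these libraries where they do the work, as an engineer would, in place of code of your own. Each camera call takes 0.05 s, during which the arm holds its last target.

## Task

Secure the cleaning-chemical box: slide its cover all the way shut until the latch catches, and only then press the lock's raised shackle down into the lock body, through the eye of the cover's hasp, until it clicks and stays down by itself. Let go, and do not shift or knock over the bottles, can and carton standing around the box.

Things in the scene. Friction and masses are not known exactly. Their poses are not given: they have to be found in the camera images.
- box: Grey steel box fixed to the shelf, 240 (x) x 440 (y) x 110 mm high; origin at the centre of its underside, z up. An aluminium-framed pane, the cover, slides along the box's y on its top between two low rails (tops at 128 mm). The lock stands on the deck at the box's -y end. Two bottles lie inside and are part of the box.
- cover (a joint): Cover opening in m: 0 = at the end stop, growing towards the box's +y (to 0.142); shut it towards -y. Slides against about 2 N; over the last 12 mm a spring buffer and the latch add up to about 10 N and push it back if the latch has not caught. Push to the stop (below 0.001): the latch catches and the cover rests at about 0.002 when let go.
- cover_handle (a point): Centre of the top of the cover's handle, an upright steel plate 50 mm (box x) by 12 mm (box y), rising 41 mm above its foot plate (top 163 mm and foot plate 122 mm above the shelf); it moves with the cover. It can be gripped across its 12 mm thickness or pushed. Axes as box.
- shackle (a joint): Travel of the shackle into the lock in m: 0 raised (open), 0.022 hard down. A spring lifts it (2 to 4 N) and the hidden pawl adds some: about 8 N is needed. The pawl catches at about 0.0205; let go, a locked shackle stays at about 0.0195, an unlocked one springs back to 0. It passes the cover's hasp eye only with the cover latched. Once caught it cannot be raised.
- shackle_top (a point): Top centre of the raised shackle's crown, about 198 mm high; moves with it. z points out of the lock along the travel, tilted 35 degrees from vertical towards the box's -x; y is the box's y. To lock, press along -z by 22 mm. The U of 8 mm steel bar is 36 mm wide along y, its flat crown 16 mm long. Its free leg is on the +y side.
- foam_pump: White foam-pump bottle, 60 mm diameter, 185 mm tall, on the shelf near the box's +y end; leave it alone. Origin at the centre of its underside.
- spray_bottle: Black trigger spray bottle, 68 mm diameter, 195 mm tall, on the shelf behind the box (+x side); leave it alone. Origin at the centre of its underside.
- carton: Cardboard carton 90 x 130 x 70 mm behind the box (+x side); leave it alone. Origin at the centre of its underside.
- wipes_can: White plastic can, 68 mm diameter, 100 mm tall, on the shelf near the box's -y end; leave it alone. Origin at the centre of its underside.
- lock: Brass padlock body 24 x 50 x 42 mm in a steel cradle fixed to the box. Origin at the centre of its top face, axes as shackle_top (z along the travel); raised crown top at z = 54 mm. A steel shroud frame 52 mm wide (y) stands beside the shackle, its bar (z = 56 to 66 mm) with its face at x = +20 mm, so the crown must be followed down with a tool tilted about along the travel.

How it is judged (in metres and radians):
On the way, in this order (a step that is already met when the one before it is completed fails the run):
1. the cover is shut and latched while the shackle is still up (value of joint cover below 0.004 m and value of joint shackle below 0.005 m), for 0.1 s.
2. the shackle is pressed home through the hasp eye (value of joint shackle above 0.018 m and value of joint cover below 0.004 m), for 0.1 s.
At the end, for the whole second after the job is handed in: Cover latched shut (joint below 4 mm) and the shackle held down by its pawl (joint above 18 mm) with nothing pressing on it; bottles, can and carton within 30 mm of where they stood and upright (all of step 2 and velocity of joint shackle below 0.01 m/s and distance of each of foam_pump, spray_bottle, carton, wipes_can from where it was at the start of the episode below 0.03 m and angle between each of foam_pump, spray_bottle, carton, wipes_can's own z axis and vertical below 0.35 rad); the robot touches nothing.
It fails at once if a bottle, can or carton is shifted by more than 30 mm or tipped (distance of any of foam_pump, spray_bottle, carton, wipes_can from where it was at the start of the episode above 0.03 m or angle between any of foam_pump, spray_bottle, carton, wipes_can's own z axis and vertical above 0.35 rad).
It also fails if it takes over 50 s, if anything falls off the work surface, if the arm or the gripper's body presses on something with over 40 N, if the wrist force passes 120 N, or if a joint passes its speed limit or range.

## Working session

There is one attempt and no reset: what is moved stays moved. The work goes in short steps, Python scripts to look and compute and a tool call to move; the robot and the scene stay as the last step left them, time stands still between calls to the robot, and variables do not carry over. Pictures are saved under pics/ and viewed, and the job is handed in when it is done.

Besides the shell and the picture viewer there is one more tool, called after "Request:" by a JSON object that holds its "method" and its "body". jog_arm: Moves the arm, as the interface text tells. Its arguments: {"type":"object","properties":{"dr":{"type":"array","items":{"type":"array","items":{"type":"number"}}},"slide":{"type":"array","items":{"type":"array","items":{"type":"number"}}},"gripper":{"type":"array","items":{"type":"number"}},"force":{"type":"number"}},"required":["dr","slide","gripper"]}

```bash
mkdir -p pics; ls; python3 - <<'E'
from rig import observe, viewer, env
import cv2,numpy as np
s=observe(); print(s['time_s'],s['position'],s['tool_rot'],s['grip_width'],env.tcp_to_tips)
for n in('scene','top'):
    d=viewer.get_image(n); cv2.imwrite(f'pics/{n}0.png',d['pixels']); print(n,d['camera_matrix'],d['dist_coeffs'],d['R'],d['t'])
E
```

```text
pics
0.0 [0.17168672 0.52216599 0.20220476] [[ 3.12451371e-01  9.49933478e-01 -7.27125919e-04]
 [ 9.49932714e-01 -3.12452071e-01 -1.24197789e-03]
 [-1.40698838e-03 -3.02663001e-04 -9.99998964e-01]] 0.0855799793819401 0.011
scene [[483.12821597   0.         318.68490065]
 [  0.         483.12821597 242.21125263]
 [  0.           0.           1.        ]] [-0.06042993  0.          0.          0.          0.        ] [[ 0.66044758  0.75083402 -0.00756687]
 [ 0.51677858 -0.46183293 -0.7208677 ]
 [-0.54474663  0.47218494 -0.69303138]] [-0.41689818 -0.21683239  1.59004839]
top [[460.7821645    0.         326.50223639]
 [  0.         460.7821645  237.84152068]
 [  0.           0.           1.        ]] [-0.00205038  0.          0.          0.          0.        ] [[ 0.01026209 -0.99990541 -0.0091572 ]
 [-0.98628502 -0.00861281 -0.16482623]
 [ 0.16473177  0.01072307 -0.98628011]] [0.02848932 0.64460299 0.97881013]
```

View pics/scene0.png

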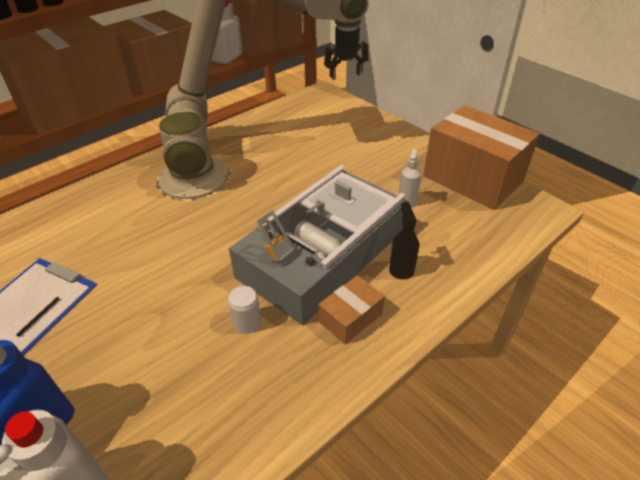

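View pics/top0.png

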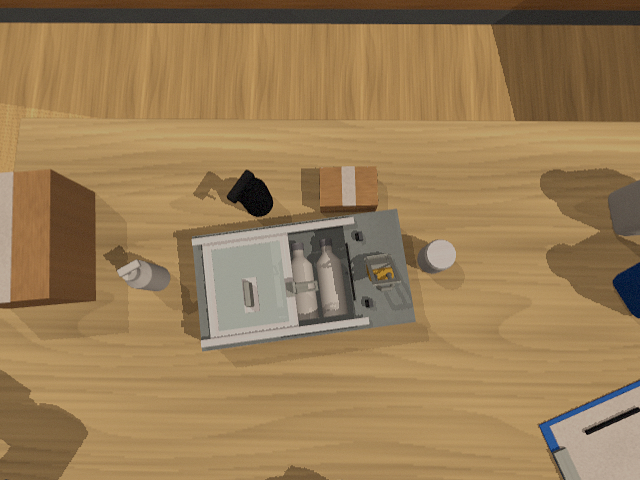

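The top view shows the box, with the cover's handle at about (250,294) and the lock at about (385,275). The can is at (438,256). I'll zoom in on both views.

```bash
python3 - <<'E'
import cv2
a=cv2.imread('pics/top0.png'); cv2.imwrite('pics/topz.png',cv2.resize(a[200:360,180:430],None,fx=3.2,fy=3.2,interpolation=cv2.INTER_CUBIC))
a=cv2.imread('pics/scene0.png'); cv2.imwrite('pics/scz.png',cv2.resize(a[160:325,225:425],None,fx=3.6,fy=3.6,interpolation=cv2.INTER_CUBIC))
E
```

```text
(no output)
```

View pics/topz.png

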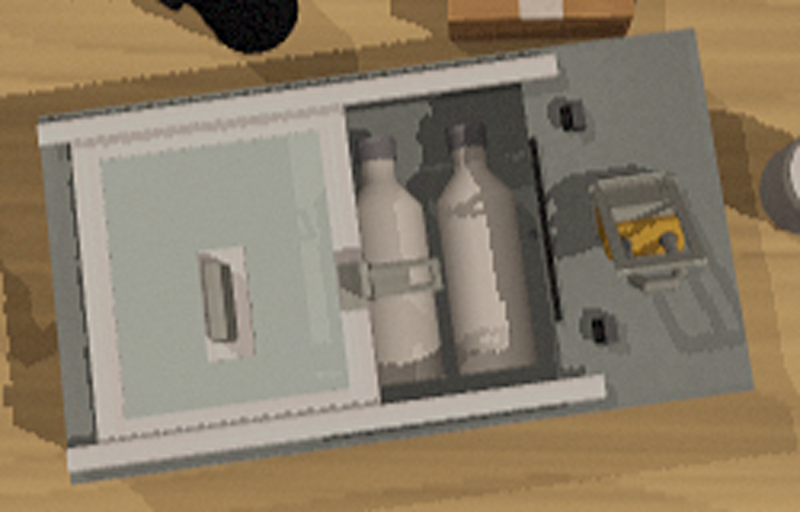

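View pics/scz.png

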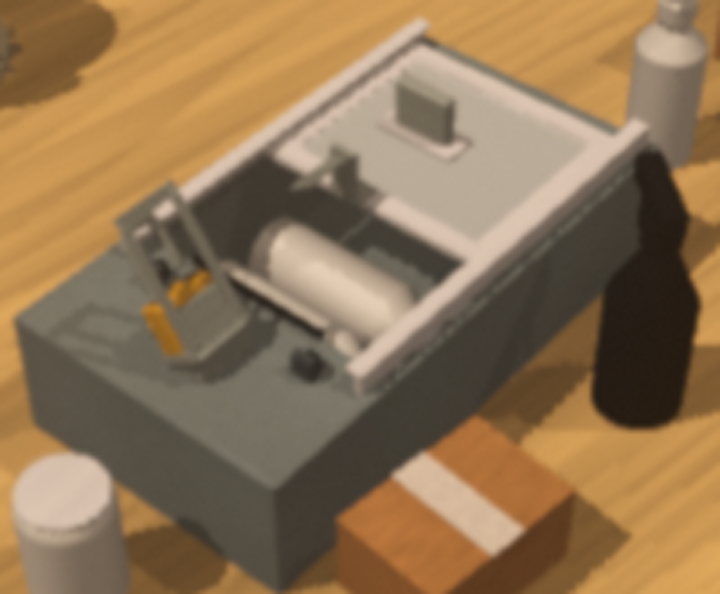

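```bash
python3 - <<'E'
import cv2
a=cv2.imread('pics/top0.png'); cv2.imwrite('pics/topl.png',cv2.resize(a[245:315,355:425],None,fx=8,fy=8,interpolation=cv2.INTER_CUBIC))
a=cv2.imread('pics/scene0.png'); cv2.imwrite('pics/scl.png',cv2.resize(a[205:265,250:310],None,fx=10,fy=10,interpolation=cv2.INTER_CUBIC))
a=cv2.imread('pics/scene0.png'); cv2.imwrite('pics/sch.png',cv2.resize(a[165:215,310:370],None,fx=10,fy=10,interpolation=cv2.INTER_CUBIC))
E
```

```text
(no output)
```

View pics/topl.png

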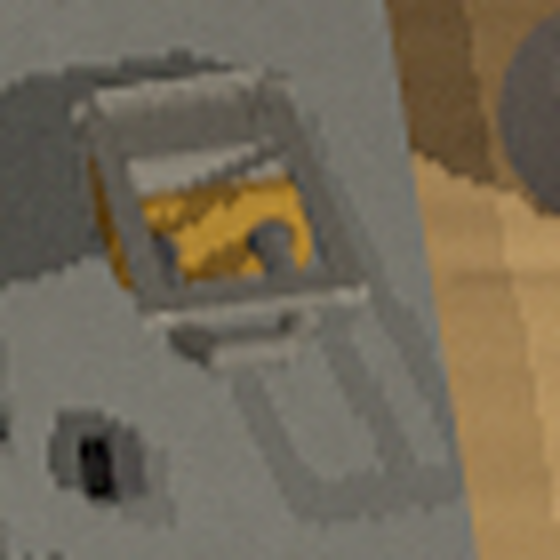

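View pics/scl.png

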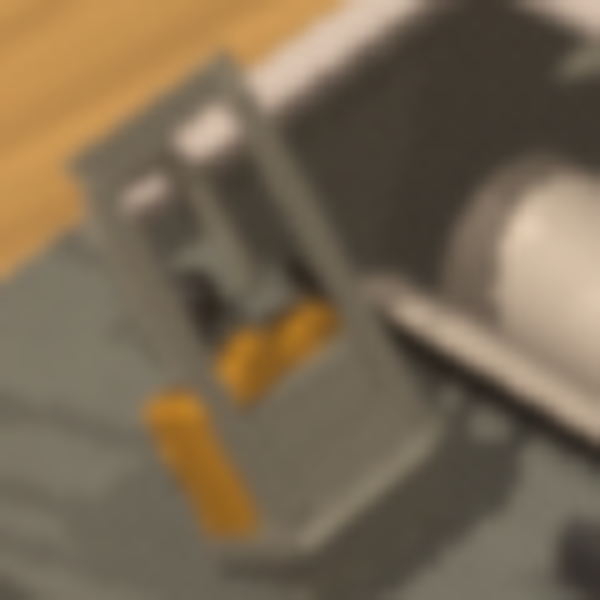

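View pics/sch.png

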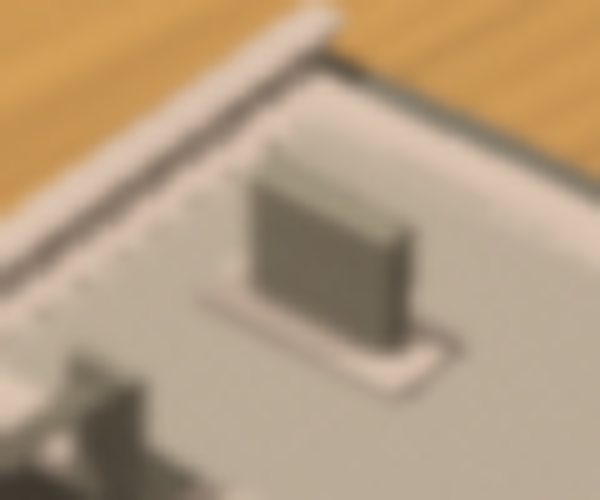

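```bash
cat > h.py <<'E'
import numpy as np,cv2
from rig import observe, viewer, env
C={}
def cam(n):
    if n not in C: C[n]=viewer.get_image(n)
    return C[n]
def ray(n,p):
    d=cam(n); u=cv2.undistortPoints(np.array([[p]],float),d['camera_matrix'],np.array(d['dist_coeffs']))[0,0]
    R=np.array(d['R']);t=np.array(d['t']); return -R.T@t, R.T@np.array([u[0],u[1],1])
def onz(n,p,z):
    o,v=ray(n,p); return o+v*(z-o[2])/v[2]
def tri(p1,p2):
    o1,v1=ray('top',p1);o2,v2=ray('scene',p2)
    s=np.linalg.lstsq(np.c_[v1,-v2],o2-o1,rcond=None)[0]; a=o1+s[0]*v1;b=o2+s[1]*v2
    return (a+b)/2,np.linalg.norm(a-b)
def proj(n,X):
    d=cam(n); return cv2.projectPoints(np.atleast_2d(X).astype(float),cv2.Rodrigues(np.array(d['R']))[0],np.array(d['t']),d['camera_matrix'],np.array(d['dist_coeffs']))[0][:,0]
E
python3 - <<'E'
from h import *
np.set_printoptions(precision=4,suppress=True)
T=lambda x,y:(x/3.2+180-.5+.5/3.2,y/3.2+200-.5+.5/3.2)
L=lambda x,y:(x/8+355-.45,y/8+245-.45)
S=lambda x,y:(x/3.6+225-.4,y/3.6+160-.4)
SL=lambda x,y:(x/10+250-.45,y/10+205-.45)
SH=lambda x,y:(x/10+310-.45,y/10+165-.45)
for n in('top','scene'): print(ray(n,(320,240))[0])
P=[onz('top',T(*p),.11) for p in[(698,30),(752,388),(72,482),(40,118)]]
print(np.array(P)); print([np.linalg.norm(P[i]-P[(i+1)%4]) for i in range(4)])
P2=[onz('scene',S(*p),.11) for p in[(275,490),(18,320)]]; print(np.array(P2))
d=P[1]-P[0]; print('yaw x', np.degrees(np.arctan2(-d[1],-d[0])))
d=P[2]-P[1]; print('yaw y', np.degrees(np.arctan2(-d[0],d[1])))
print('handle scene top corners', [onz('scene',SH(*p),.163) for p in[(255,180),(390,240),(410,225),(270,160)]])
print('handle top corners', [onz('top',T(*p),.163) for p in[(203,255),(212,340),(228,340),(218,255)]])
print('bar edge z~.213', [onz('top',L(*p),.205) for p in[(150,325),(365,295)]])
print('crown front edge z~.198', [onz('top',L(*p),.193) for p in[(212,368),(300,350)]])
print('crown', )
E
```

```text
[0.4742 0.0235 1.0719]
[ 1.2536 -0.5379  0.9425]
[[ 0.6986 -0.1176  0.11  ]
 [ 0.4637 -0.1486  0.11  ]
 [ 0.4002  0.2852  0.11  ]
 [ 0.6352  0.3193  0.11  ]]
[np.float64(0.2369275055415942), np.float64(0.4383980396063823), np.float64(0.23745457936372358), np.float64(0.44151935356136657)]
[[ 0.7023 -0.114   0.11  ]
 [ 0.4697 -0.1491  0.11  ]]
yaw x 7.519635597915767
yaw y 8.325611845289886
handle scene top corners [array([0.4972, 0.1778, 0.163 ]), array([0.5402, 0.1865, 0.163 ]), array([0.539 , 0.1949, 0.163 ]), array([0.4934, 0.1868, 0.163 ])]
handle top corners [array([0.5416, 0.1972, 0.163 ]), array([0.4897, 0.1896, 0.163 ]), array([0.4898, 0.1798, 0.163 ]), array([0.5416, 0.1879, 0.163 ])]
bar edge z~.213 [array([ 0.5299, -0.0556,  0.205 ]), array([ 0.5374, -0.106 ,  0.205 ])]
crown front edge z~.198 [array([ 0.5206, -0.0713,  0.193 ]), array([ 0.5251, -0.0922,  0.193 ])]
crown
```

```bash
cat >> h.py <<'E'
np.set_printoptions(precision=4,suppress=True)
L=lambda x,y:(x/8+355-.45,y/8+245-.45)
SL=lambda x,y:(x/10+250-.45,y/10+205-.45)
a=np.radians(8.0)
B=np.array([[np.cos(a),-np.sin(a),0],[np.sin(a),np.cos(a),0],[0,0,1]])
bc=np.array([.5494,.0846,0])
s,c=np.sin(np.radians(35)),np.cos(np.radians(35))
K=B@np.array([[c,0,-s],[0,1,0],[s,0,c]])
E
python3 - <<'E'
from h import *
e=[onz('top',L(*p),.2193) for p in[(152,325),(368,297)]]; print(e,np.linalg.norm(e[0]-e[1]))
m=(e[0]+e[1])/2; O=m-K@[.02,0,.066]; print('lock O',O,'box',B.T@(O-bc)); ct=O+K@[0,0,.054]; print('crown',ct)
for n,org,f in(('top',(355,245),8),('scene',(250,205),10)):
    im=cv2.resize(cam(n)['pixels'][org[1]:org[1]+70,org[0]:org[0]+70],None,fx=f,fy=f,interpolation=cv2.INTER_CUBIC)
    def pl(pts,col):
        q=((proj(n,[O+K@np.array(p)/1e3 for p in pts])-org+.5)*f).astype(int); cv2.polylines(im,[q.reshape(-1,1,2)],True,col,1)
    pl([(20,-26,66),(20,26,66),(20,26,56),(20,-26,56)],(0,0,255))
    pl([(-12,-25,0),(12,-25,0),(12,25,0),(-12,25,0)],(255,0,0))
    pl([(4,-18,0),(4,-18,54),(4,18,54),(4,18,0)],(0,255,0))
    pl([(-4,-18,0),(-4,-18,54),(-4,18,54),(-4,18,0)],(0,255,0))
    cv2.imwrite(f'pics/ov_{n}.png',im)
E
python3 -c "
import cv2,numpy as np
a=cv2.imread('pics/ov_top.png');b=cv2.imread('pics/ov_scene.png');h=560
cv2.imwrite('pics/ov.png',np.hstack([a[:h,:400],cv2.resize(b,(560,560))[:,:400]]))"
```

```text
[array([ 0.529 , -0.0548,  0.2193]), array([ 0.5359, -0.1046,  0.2193])] 0.050266694135291466
lock O [ 0.5537 -0.0767  0.1538] box [-0.0182 -0.1603  0.1538]
crown [ 0.523 -0.081  0.198]
```

View pics/ov.png

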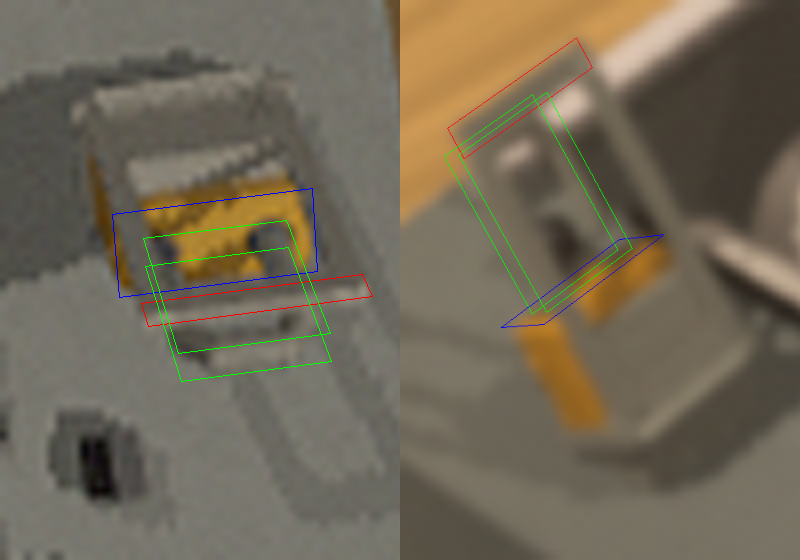

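Request:
{"method": "jog_arm", "body": {"dr": [[0, 0, -0.114], [0, 0, -0.114], [0, 0, -0.114], [0, 0, -0.115], [0, 0, 0], [0, 0, 0], [0, 0, 0], [0, 0, 0], [0, 0, 0], [0, 0, 0]], "slide": [[0, 0, -0.03], [0, 0, -0.03], [0, 0, -0.03], [0, 0, -0.03], [-0.025, 0.02, 0], [-0.025, 0.02, 0], [-0.025, 0.02, 0], [-0.025, 0.02, 0], [-0.025, 0.02, 0], [0, 0, 0]], "gripper": [-0.2, -0.2, -0.2, -0.2, -0.2, -0.2, -0.2, -0.2, -0.2, -0.2], "force": 40}}

```text
time_s: 1.3
position: [0.2903, 0.4107, 0.3227]
tool_rot: [[-0.135, 0.991, 0.0], [0.991, 0.135, -0.001], [-0.001, 0.0, -1.0]]
ft_force: [-0.3, 0.4, 0.4]
grip_width: 0.0342
```

```bash
cat >> h.py <<'E'
def st(tgt=None):
    s_=observe(); p=np.array(s_['position']); R=np.array(s_['tool_rot'])
    print('t',s_['time_s'],'p',p,'w',round(s_['grip_width'],4),'F',np.array(s_['ft_force']),'boxp',B.T@(p-bc)); print('R',R.round(3).tolist(),'q',np.round(s_['q'],1))
    if tgt is not None: print('slide to tgt',R.T@(np.array(tgt)-p))
    return p,R
E
python3 -c "
from h import *
p,R=st([.516,.188,.30])
print('crown box',B.T@(np.array([.523,-.080,.198])-bc),'handle box',B.T@(np.array([.516,.188,0])-bc))"
```

```text
t 1.3 p [0.2903 0.4107 0.3227] w 0.0342 F [-0.3304  0.4423  0.3964] boxp [-0.2112  0.359   0.3227]
R [[-0.135, 0.991, 0.0], [0.991, 0.135, -0.001], [-0.001, 0.0, -1.0]] q [ 41.3  13.6  66.9  -0.   99.5 -56.5]
slide to tgt [-0.2511  0.1936  0.0229]
crown box [-0.0491 -0.1593  0.198 ] handle box [-0.0187  0.107   0.    ]
```

Request:
{"method": "jog_arm", "body": {"dr": [[0, 0, 0], [0, 0, 0], [0, 0, 0], [0, 0, 0], [0, 0, 0], [0, 0, 0], [0, 0, 0], [0, 0, 0], [0, 0, 0], [0, 0, 0]], "slide": [[-0.028, 0.0215, 0.006], [-0.028, 0.0215, 0.006], [-0.028, 0.0215, 0.006], [-0.028, 0.0215, 0.006], [-0.028, 0.0215, 0.006], [-0.028, 0.0215, 0.006], [-0.028, 0.0215, 0.006], [-0.028, 0.0215, 0.006], [-0.027, 0.0215, 0.006], [0, 0, 0]], "gripper": [-0.2, -0.2, -0.2, -0.2, -0.2, -0.2, -0.2, -0.2, -0.2, -0.2]}}

```text
time_s: 2.3
position: [0.5165, 0.1888, 0.2671]
tool_rot: [[-0.135, 0.991, -0.002], [0.991, 0.135, -0.001], [-0.0, -0.002, -1.0]]
ft_force: [-0.3, 1.3, -1.7]
grip_width: 0.0342
```

```bash
python3 - <<'E'
from h import *
st([.516,.188,.148])
for n in('scene','top'): cv2.imwrite(f'pics/{n}1.png',cam(n)['pixels'])
a=cam('scene')['pixels'][100:250,260:420]; b=cam('top')['pixels'][220:370,180:340]
cv2.imwrite('pics/m1.png',cv2.resize(np.hstack([a,b]),None,fx=2.5,fy=2.5,interpolation=cv2.INTER_CUBIC))
E
```

```text
t 2.3 p [0.5165 0.1888 0.2671] w 0.0342 F [-0.2507  1.2762 -1.6856] boxp [-0.0181  0.1077  0.2671]
R [[-0.135, 0.991, -0.002], [0.991, 0.135, -0.001], [-0.0, -0.002, -1.0]] q [  7.8  19.8  66.9  -0.   93.5 -90. ]
slide to tgt [-0.0006 -0.0003  0.1191]
```

View pics/m1.png

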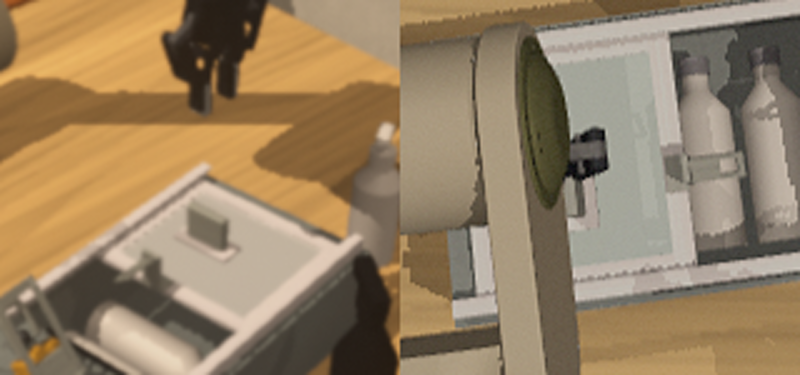

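Request:
{"method": "jog_arm", "body": {"dr": [[0, 0, 0], [0, 0, 0], [0, 0, 0], [0, 0, 0], [0, 0, 0], [0, 0, 0], [0, 0, 0], [0, 0, 0], [0, 0, 0], [0, 0, 0]], "slide": [[0, 0, 0.02], [0, 0, 0.02], [0, 0, 0.02], [0, 0, 0.015], [0, 0, 0.015], [0, 0, 0.01], [0, 0, 0.01], [0, 0, 0.01], [0, 0, 0], [0, 0, 0]], "gripper": [-0.2, -0.2, -0.2, -0.2, -0.2, -0.2, -0.2, -0.2, -0.2, -0.2]}}

```text
time_s: 3.4
position: [0.5148, 0.1909, 0.149]
tool_rot: [[-0.139, 0.99, 0.0], [0.99, 0.139, 0.0], [0.0, 0.0, -1.0]]
ft_force: [0.9, -0.2, 0.3]
grip_width: 0.0338
```

```bash
python3 - <<'E'
from h import *
st()
a=cam('scene')['pixels'][120:240,280:410]
cv2.imwrite('pics/m2.png',cv2.resize(a,None,fx=4,fy=4,interpolation=cv2.INTER_CUBIC))
E
```

```text
t 3.4 p [0.5148 0.1909 0.149 ] w 0.0338 F [ 0.8946 -0.1978  0.3312] boxp [-0.0195  0.1101  0.149 ]
R [[-0.139, 0.99, 0.0], [0.99, 0.139, 0.0], [0.0, 0.0, -1.0]] q [  8.   24.3  79.7   0.   76.  -90. ]
```

View pics/m2.png

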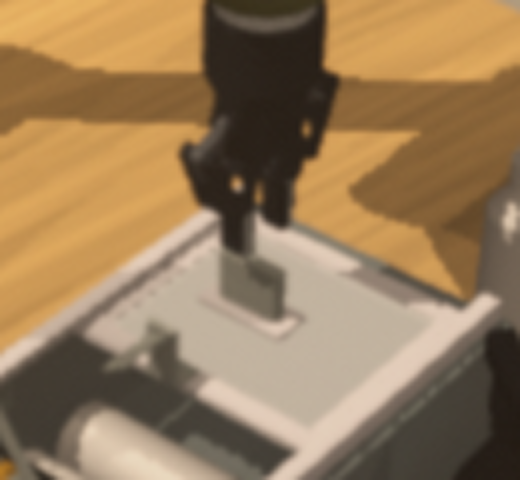

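```bash
python3 - <<'E'
from h import *
p,R=st()
im=cam('scene')['pixels'].copy()
im=cv2.resize(im[120:240,280:410],None,fx=5,fy=5,interpolation=cv2.INTER_CUBIC)
for w in(-.017,.017):
  for z in (0.011,):
    for y in(-.011,.011):
      q=(proj('scene',p+R@[w,y,z])[0]-(280,120)+.5)*5; cv2.circle(im,tuple(q.astype(int)),3,(0,0,255) if w<0 else (0,255,0),-1)
cv2.imwrite('pics/m3.png',im)
E
```

```text
t 3.45 p [0.515  0.1909 0.1493] w 0.0343 F [0.7534 0.1783 0.2295] boxp [-0.0193  0.11    0.1493]
R [[-0.139, 0.99, 0.001], [0.99, 0.139, 0.0], [0.0, 0.001, -1.0]] q [  8.   24.2  79.7   0.   76.  -90. ]
```

View pics/m3.png

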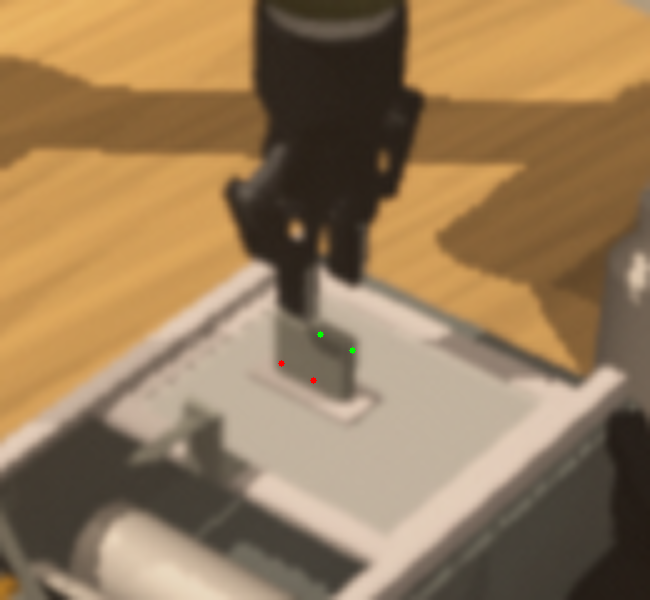

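Request:
{"method": "jog_arm", "body": {"dr": [[0, 0, 0], [0, 0, 0], [0, 0, 0], [0, 0, 0], [0, 0, 0], [0, 0, 0], [0, 0, 0], [0, 0, 0], [0, 0, 0], [0, 0, 0]], "slide": [[-0.004, 0, 0], [-0.004, 0, 0], [-0.004, 0, 0], [-0.004, 0, 0], [-0.004, 0, 0], [-0.004, 0, 0], [-0.004, 0, 0], [-0.004, 0, 0], [-0.004, 0, 0], [-0.004, 0, 0]], "gripper": [-0.2, -0.2, -0.2, -0.2, -0.2, -0.2, -0.2, -0.2, -0.2, -0.2]}}

```text
time_s: 4.5
position: [0.5203, 0.1509, 0.1488]
tool_rot: [[-0.139, 0.99, -0.0], [0.99, 0.139, 0.0], [0.0, -0.0, -1.0]]
ft_force: [-0.0, -0.7, 0.3]
grip_width: 0.0345
```

```bash
python3 - <<'E'
from h import *
p,R=st()
im=cam('scene')['pixels'].copy()
cv2.imwrite('pics/m4.png',cv2.resize(im[120:240,280:410],None,fx=5,fy=5,interpolation=cv2.INTER_CUBIC))
E
```

```text
t 4.5 p [0.5203 0.1509 0.1488] w 0.0345 F [-0.0467 -0.6771  0.3249] boxp [-0.0196  0.0697  0.1488]
R [[-0.139, 0.99, -0.0], [0.99, 0.139, 0.0], [0.0, -0.0, -1.0]] q [  3.6  23.6  80.9   0.   75.5 -94.3]
```

View pics/m4.png

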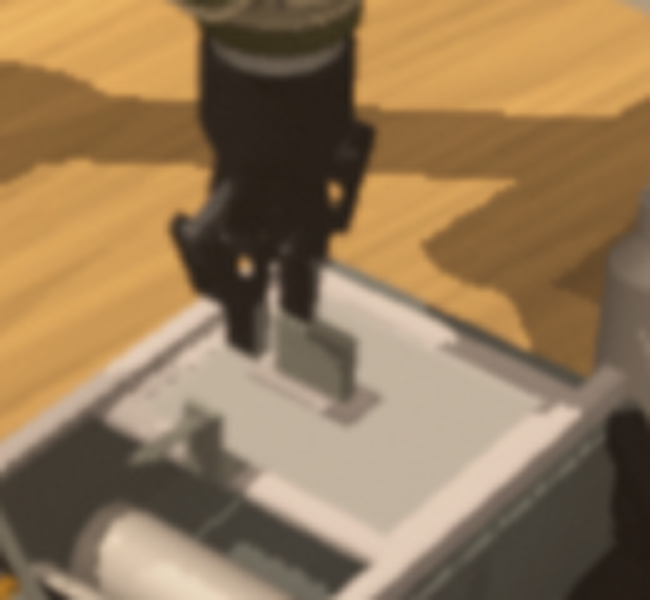

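```bash
python3 - <<'E'
from h import *
p,R=st()
f=(245/5+280-.4,352/5+120-.4)
for z in(.138,.15,.16,.18,.2): print(z,onz('scene',f,z))
print('expected', p+R@[-.02,0,.011])
cv2.imwrite('pics/top5.png',cv2.resize(cam('top')['pixels'][210:360,180:380],None,fx=4,fy=4,interpolation=cv2.INTER_CUBIC))
print(proj('top',[p,p+R@[-.017,0,.011],p+R@[.017,0,.011]]))
E
```

```text
t 4.55 p [0.5204 0.1504 0.1488] w 0.0343 F [ 0.9255 -0.1502  0.9317] boxp [-0.0196  0.0692  0.1488]
R [[-0.138, 0.99, 0.0], [0.99, 0.138, -0.0], [-0.0, -0.0, -1.0]] q [  3.6  23.6  80.9  -0.   75.5 -94.4]
0.138 [0.4859 0.165  0.138 ]
0.15 [0.4973 0.1545 0.15  ]
0.16 [0.5069 0.1458 0.16  ]
0.18 [0.526  0.1283 0.18  ]
0.2 [0.5451 0.1108 0.2   ]
expected [0.5232 0.1306 0.1378]
[[267.4033 290.7278]
 [276.5047 289.9203]
 [259.7794 292.098 ]]
```

View pics/top5.png

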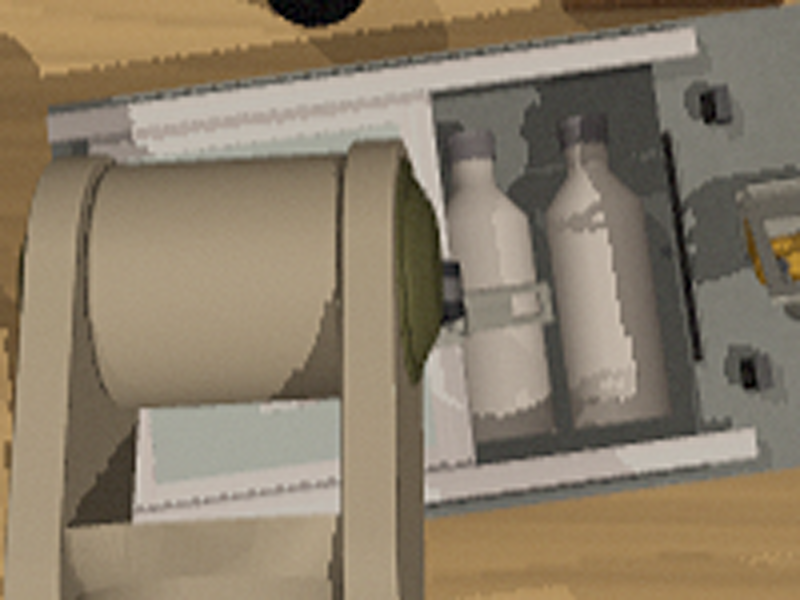

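```bash
python3 - <<'E'
from h import *
p0=np.array([.1717,.5222,.2022]);R0=np.array([[.3125,.9499,0],[.9499,-.3125,0],[0,0,-1]])
p1=np.array([.5165,.1888,.2671]);R1=np.array([[-.135,.991,0],[.991,.135,0],[0,0,-1]])
out=[]
for i,(p,R,w,org,f) in enumerate([(p0,R0,.043,(300,20),8),(p1,R1,.017,(310,90),8)]):
    im=cv2.resize(cv2.imread(f'pics/scene{i}.png')[org[1]:org[1]+70,org[0]:org[0]+50],None,fx=f,fy=f,interpolation=cv2.INTER_CUBIC)
    for sx,col in((-1,(0,0,255)),(1,(0,255,0))):
        for y in(-.011,.011):
            for z in (.011,-.0,-.02):
                q=(proj('scene',p+R@[sx*w,y,z])[0]-org+.5)*f; cv2.circle(im,tuple(q.astype(int)),3,col,-1)
    out.append(im)
cv2.imwrite('pics/m6.png',np.hstack(out))
E
```

```text
(no output)
```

View pics/m6.png

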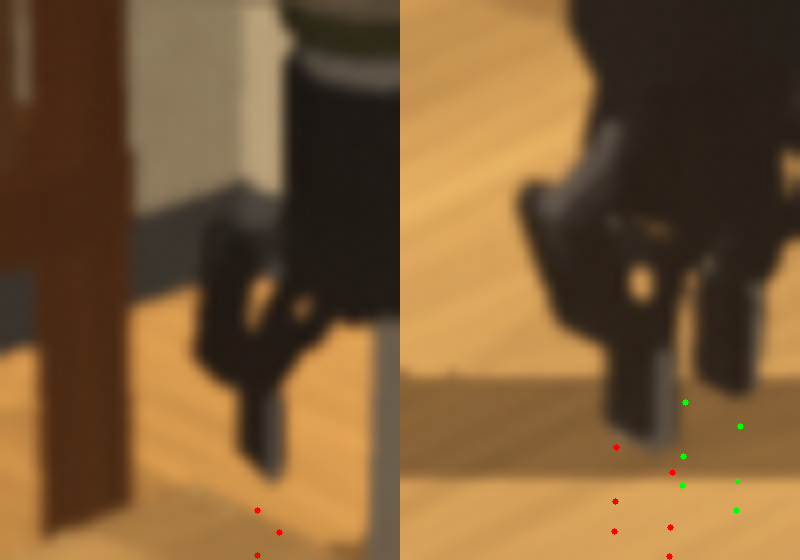

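Request:
{"method": "jog_arm", "body": {"dr": [[0, 0, 0], [0, 0, 0], [0, 0, 0], [0, 0, 0], [0, 0, 0], [0, 0, 0], [0, 0, 0], [0, 0, 0], [0, 0, 0], [0, 0, 0]], "slide": [[0.01, 0, 0], [0.01, 0, 0], [0.01, 0, 0], [0.007, 0, 0], [0, 0, 0], [0, 0, 0.005], [0, 0, 0.005], [0, 0, 0.005], [0, 0, 0.005], [0, 0, 0.0]], "gripper": [-0.2, -0.2, -0.2, -0.2, -0.2, -0.2, -0.2, -0.2, -0.2, -0.2]}}

```text
time_s: 5.7
position: [0.5148, 0.1876, 0.1279]
tool_rot: [[-0.138, 0.99, -0.002], [0.99, 0.138, -0.0], [-0.0, -0.002, -1.0]]
ft_force: [0.9, 0.1, 0.1]
grip_width: 0.034
```

```bash
python3 - <<'E'
from h import *
p,R=st()
print('base?',onz('scene',(193,180),.0),onz('scene',(193,187),.0))
im=cam('scene')['pixels'].copy()
cv2.imwrite('pics/m7.png',cv2.resize(im[120:240,280:410],None,fx=5,fy=5,interpolation=cv2.INTER_CUBIC))
E
```

```text
t 5.7 p [0.5148 0.1876 0.1279] w 0.034 F [0.8622 0.0699 0.0855] boxp [-0.02    0.1068  0.1279]
R [[-0.138, 0.99, -0.002], [0.99, 0.138, -0.0], [-0.0, -0.002, -1.0]] q [  7.6  25.4  81.6  -0.   73.  -90.3]
base? [ 0.0169 -0.0087  0.    ] [ 0.05   -0.0282  0.    ]
```

View pics/m7.png

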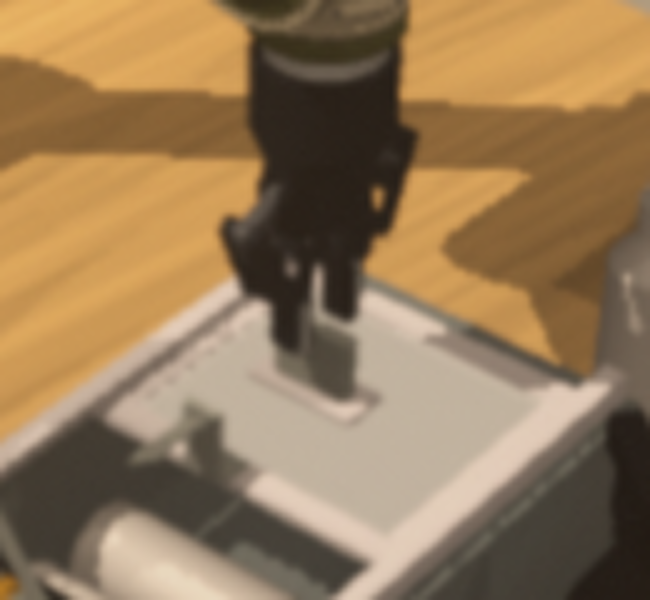

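Request:
{"method": "jog_arm", "body": {"dr": [[0, 0, 0], [0, 0, 0], [0, 0, 0], [0, 0, 0], [0, 0, 0], [0, 0, 0], [0, 0, 0], [0, 0, 0], [0, 0, 0], [0, 0, 0]], "slide": [[0, 0, 0.005], [0, 0, 0.005], [0, 0, 0.005], [0, 0, 0], [-0.005, 0, 0], [-0.005, 0, 0], [-0.005, 0, 0], [-0.005, 0, 0], [-0.005, 0, 0], [-0.005, 0, 0.0]], "gripper": [-0.2, -0.2, -0.2, -0.2, -0.2, -0.2, -0.2, -0.2, -0.2, -0.2]}}

```text
time_s: 6.75
position: [0.5196, 0.1577, 0.114]
tool_rot: [[-0.139, 0.99, 0.001], [0.99, 0.139, 0.0], [0.0, 0.001, -1.0]]
ft_force: [1.3, 1.8, 0.2]
grip_width: 0.0341
```

```bash
python3 - <<'E'
from h import *
p,R=st()
a=cam('scene')['pixels'][120:270,230:410];b=cam('top')['pixels'][200:350,190:400]
cv2.imwrite('pics/m8.png',cv2.resize(np.hstack([a,b]),None,fx=2,fy=2,interpolation=cv2.INTER_CUBIC))
E
```

```text
t 6.75 p [0.5196 0.1577 0.114 ] w 0.0341 F [1.289  1.8326 0.2275] boxp [-0.0194  0.0766  0.114 ]
R [[-0.139, 0.99, 0.001], [0.99, 0.139, 0.0], [0.0, 0.001, -1.0]] q [  4.4  25.8  83.7   0.   70.5 -93.6]
```

View pics/m8.png

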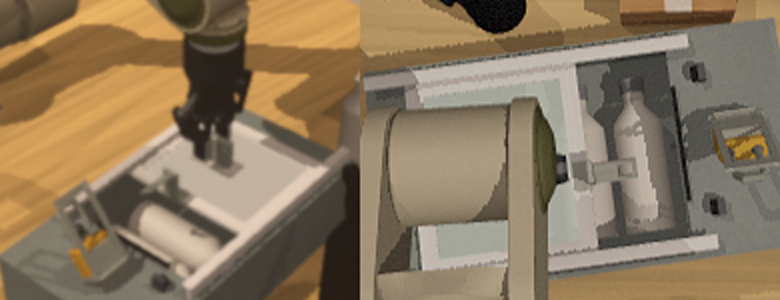

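Request:
{"method": "jog_arm", "body": {"dr": [[0, 0, 0], [0, 0, 0], [0, 0, 0], [0, 0, 0], [0, 0, 0], [0, 0, 0], [0, 0, 0], [0, 0, 0], [0, 0, 0], [0, 0, 0]], "slide": [[-0.008, 0, 0], [-0.008, 0, 0], [-0.008, 0, 0], [-0.008, 0, 0], [-0.008, 0, 0], [-0.008, 0, 0], [-0.008, 0, 0], [-0.008, 0, 0], [-0.006, 0, 0], [-0.004, 0, 0.0]], "gripper": [-0.2, -0.2, -0.2, -0.2, -0.2, -0.2, -0.2, -0.2, -0.2, -0.2]}}

```text
time_s: 7.85
position: [0.5296, 0.0842, 0.1138]
tool_rot: [[-0.138, 0.99, -0.0], [0.99, 0.138, -0.0], [-0.0, -0.0, -1.0]]
ft_force: [2.1, 2.4, -0.5]
grip_width: 0.0343
```

```bash
python3 - <<'E'
from h import *
p,R=st()
a=cam('scene')['pixels'][120:270,230:410];b=cam('top')['pixels'][200:350,190:400]
cv2.imwrite('pics/m9.png',cv2.resize(np.hstack([a,b]),None,fx=2,fy=2,interpolation=cv2.INTER_CUBIC))
E
```

```text
t 7.85 p [0.5296 0.0842 0.1138] w 0.0343 F [ 2.0764  2.3691 -0.4692] boxp [-0.0196  0.0024  0.1138]
R [[-0.138, 0.99, -0.0], [0.99, 0.138, -0.0], [-0.0, -0.0, -1.0]] q [  -3.6   25.2   84.7   -0.    70.1 -101.6]
```

View pics/m9.png

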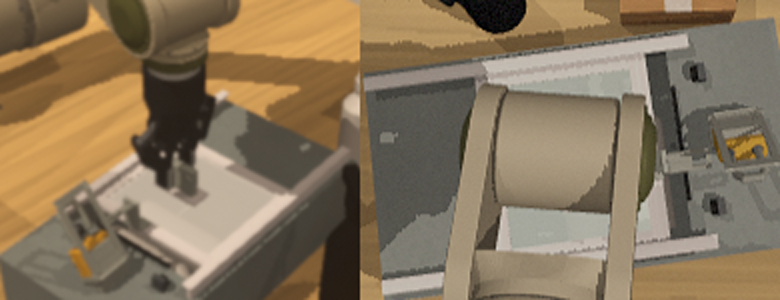

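Request:
{"method": "jog_arm", "body": {"dr": [[0, 0, 0], [0, 0, 0], [0, 0, 0], [0, 0, 0], [0, 0, 0], [0, 0, 0], [0, 0, 0], [0, 0, 0], [0, 0, 0], [0, 0, 0]], "slide": [[-0.002, 0, 0], [-0.002, 0, 0], [-0.002, 0, 0], [-0.002, 0, 0], [-0.002, 0, 0], [-0.002, 0, 0], [-0.002, 0, 0], [-0.002, 0, 0], [-0.002, 0, 0], [-0.002, 0, 0.0]], "gripper": [-0.2, -0.2, -0.2, -0.2, -0.2, -0.2, -0.2, -0.2, -0.2, -0.2]}}

```text
time_s: 8.95
position: [0.5321, 0.0656, 0.1137]
tool_rot: [[-0.139, 0.99, -0.0], [0.99, 0.139, 0.002], [0.002, -0.0, -1.0]]
ft_force: [-2.2, 8.9, -1.2]
grip_width: 0.0342
```

Request:
{"method": "jog_arm", "body": {"dr": [[0, 0, 0], [0, 0, 0], [0, 0, 0], [0, 0, 0], [0, 0, 0], [0, 0, 0], [0, 0, 0], [0, 0, 0], [0, 0, 0], [0, 0, 0]], "slide": [[-0.001, 0, 0], [-0.001, 0, 0], [-0.001, 0, 0], [-0.001, 0, 0], [-0.001, 0, 0], [0, 0, 0], [0, 0, 0], [0, 0, 0], [0, 0, 0], [0, 0, 0.0]], "gripper": [-0.2, -0.2, -0.2, -0.2, -0.2, -0.2, -0.2, -0.2, -0.2, -0.2]}}

```text
time_s: 9.95
position: [0.5327, 0.0618, 0.1137]
tool_rot: [[-0.139, 0.99, -0.001], [0.99, 0.139, 0.003], [0.003, -0.0, -1.0]]
ft_force: [-2.0, 11.5, -0.6]
grip_width: 0.034
```

Request:
{"method": "jog_arm", "body": {"dr": [[0, 0, 0], [0, 0, 0], [0, 0, 0], [0, 0, 0], [0, 0, 0], [0, 0, 0], [0, 0, 0], [0, 0, 0], [0, 0, 0], [0, 0, 0]], "slide": [[-0.001, 0, 0], [-0.001, 0, 0], [-0.001, 0, 0], [-0.001, 0, 0], [0, 0, 0], [0, 0, 0], [0, 0, 0], [0, 0, 0], [0, 0, 0], [0, 0, 0.0]], "gripper": [-0.2, -0.2, -0.2, -0.2, -0.2, -0.2, -0.2, -0.2, -0.2, -0.2]}}

```text
time_s: 10.95
position: [0.5335, 0.0566, 0.1138]
tool_rot: [[-0.139, 0.99, -0.0], [0.99, 0.139, 0.001], [0.001, -0.0, -1.0]]
ft_force: [-1.8, 4.8, -1.3]
grip_width: 0.0344
```

Request:
{"method": "jog_arm", "body": {"dr": [[0, 0, 0], [0, 0, 0], [0, 0, 0], [0, 0, 0], [0, 0, 0], [0, 0, 0], [0, 0, 0], [0, 0, 0], [0, 0, 0], [0, 0, 0]], "slide": [[-0.001, 0, 0], [-0.001, 0, 0], [-0.001, 0, 0], [-0.001, 0, 0], [0, 0, 0], [0, 0, 0], [0, 0, 0], [0, 0, 0], [0, 0, 0], [0, 0, 0.0]], "gripper": [-0.2, -0.2, -0.2, -0.2, -0.2, -0.2, -0.2, -0.2, -0.2, -0.2]}}

```text
time_s: 11.95
position: [0.5341, 0.0528, 0.1137]
tool_rot: [[-0.139, 0.99, -0.0], [0.99, 0.139, 0.001], [0.001, 0.0, -1.0]]
ft_force: [-1.0, 6.7, -0.8]
grip_width: 0.0344
```

Request:
{"method": "jog_arm", "body": {"dr": [[0, 0, 0], [0, 0, 0], [0, 0, 0], [0, 0, 0], [0, 0, 0], [0, 0, 0], [0, 0, 0], [0, 0, 0], [0, 0, 0], [0, 0, 0]], "slide": [[-0.001, 0, 0], [-0.001, 0, 0], [-0.001, 0, 0], [-0.001, 0, 0], [0, 0, 0], [0, 0, 0], [0, 0, 0], [0, 0, 0], [0, 0, 0], [0, 0, 0.0]], "gripper": [-0.2, -0.2, -0.2, -0.2, -0.2, -0.2, -0.2, -0.2, -0.2, -0.2]}}

```text
time_s: 12.95
position: [0.5342, 0.0513, 0.1137]
tool_rot: [[-0.14, 0.99, -0.001], [0.99, 0.14, 0.006], [0.006, 0.0, -1.0]]
ft_force: [-1.1, 19.0, -0.6]
grip_width: 0.0343
```

```bash
python3 - <<'E'
from h import *
p,R=st()
a=cam('scene')['pixels'][140:270,230:390];b=cam('top')['pixels'][220:350,260:420]
cv2.imwrite('pics/m10.png',cv2.resize(np.hstack([a,b]),None,fx=2.5,fy=2.5,interpolation=cv2.INTER_CUBIC))
E
```

```text
t 12.95 p [0.5342 0.0513 0.1137] w 0.0343 F [-1.1285 19.0129 -0.6208] boxp [-0.0197 -0.0309  0.1137]
R [[-0.14, 0.99, -0.001], [0.99, 0.14, 0.006], [0.006, 0.0, -1.0]] q [  -7.3   25.2   84.7    0.3   70.2 -105.5]
```

View pics/m10.png

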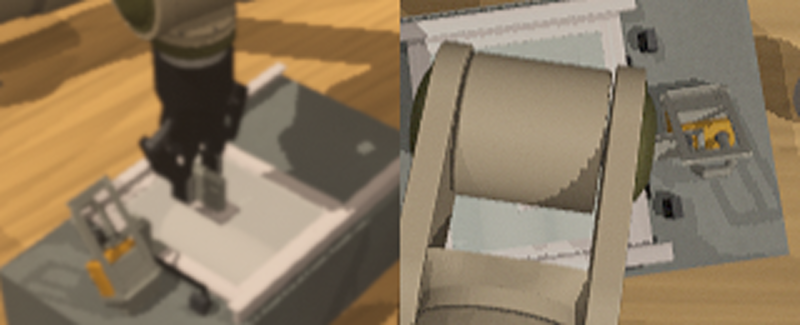

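Request:
{"method": "jog_arm", "body": {"dr": [[0, 0, 0], [0, 0, 0], [0, 0, 0], [0, 0, 0], [0, 0, 0], [0, 0, 0], [0, 0, 0], [0, 0, 0], [0, 0, 0], [0, 0, 0]], "slide": [[-0.001, 0, 0], [-0.001, 0, 0], [0, 0, 0], [0, 0, 0], [0, 0, 0], [0.004, 0, 0], [0.003, 0, 0], [0.003, 0, 0], [0.003, 0, 0], [0.002, 0, 0.0]], "gripper": [-0.2, -0.2, -0.2, -0.2, -0.2, -0.2, -0.2, -0.2, -0.2, -0.2]}}

```text
time_s: 14.05
position: [0.5331, 0.0609, 0.114]
tool_rot: [[-0.138, 0.99, 0.001], [0.99, 0.138, -0.0], [-0.001, 0.001, -1.0]]
ft_force: [-0.1, 0.5, 0.0]
grip_width: 0.0344
```

```bash
python3 - <<'E'
from h import *
p,R=st()
a=cam('scene')['pixels'][140:270,230:390];b=cam('top')['pixels'][220:350,260:420]
cv2.imwrite('pics/m11.png',cv2.resize(np.hstack([a,b]),None,fx=2.5,fy=2.5,interpolation=cv2.INTER_CUBIC))
E
```

```text
t 14.05 p [0.5331 0.0609 0.114 ] w 0.0344 F [-0.1418  0.4927  0.0245] boxp [-0.0194 -0.0212  0.114 ]
R [[-0.138, 0.99, 0.001], [0.99, 0.138, -0.0], [-0.001, 0.001, -1.0]] q [  -6.1   25.2   84.7   -0.    70.1 -104.1]
```

View pics/m11.png

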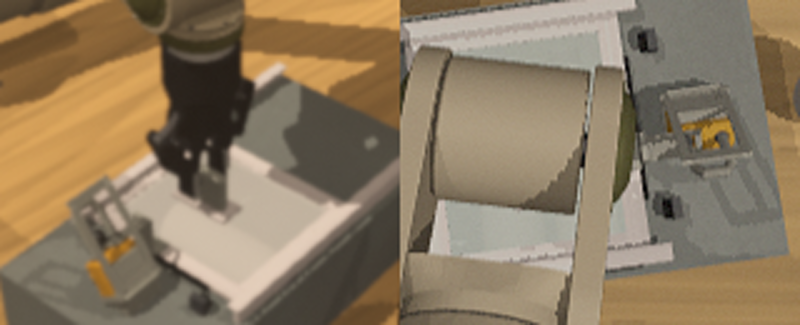

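Request:
{"method": "jog_arm", "body": {"dr": [[0, 0, 0], [0, 0, 0], [0, 0, 0], [0, 0, 0], [0, 0, 0], [-0.122, 0, 0], [-0.122, 0, 0], [-0.122, 0, 0], [-0.122, 0, 0], [-0.122, 0, 0]], "slide": [[0, 0, -0.02], [0, 0, -0.03], [0, 0, -0.04], [0, 0, -0.04], [0, 0, -0.04], [0, 0, 0], [0, 0, 0], [0, 0, 0], [0, 0, 0], [0, 0, 0.0]], "gripper": [-0.2, -0.2, -0.2, -0.2, -1, -1, -1, -1, -1, -1]}}

```text
time_s: 15.15
position: [0.5327, 0.0607, 0.2847]
tool_rot: [[-0.138, 0.808, 0.573], [0.99, 0.113, 0.078], [-0.001, 0.578, -0.816]]
ft_force: [0.6, 0.4, -0.4]
grip_width: -0.0004
```

```bash
python3 - <<'E'
from h import *
p,R=st([.4776,-.0864,.2635])
W=np.c_[K[:,1],K[:,0],-K[:,2]]
from scipy.spatial.transform import Rotation as Q
print('rot err',Q.from_matrix(R.T@W).as_rotvec())
print('cam slide z check',cam('top')['pixels'].shape); cv2.imwrite('pics/top12.png',cam('top')['pixels'])
a=cam('scene')['pixels'][80:270,230:390];b=cam('top')['pixels'][170:360,240:420]
cv2.imwrite('pics/m12.png',cv2.resize(np.hstack([a,b]),None,fx=2.3,fy=2.3,interpolation=cv2.INTER_CUBIC))
E
```

```text
t 15.15 p [0.5327 0.0607 0.2847] w -0.0004 F [ 0.6073  0.3736 -0.4083] boxp [-0.0198 -0.0214  0.2847]
R [[-0.138, 0.808, 0.573], [0.99, 0.113, 0.078], [-0.001, 0.578, -0.816]] q [ -12.5    1.9   95.7   15.3   49.8 -117. ]
slide to tgt [-0.1381 -0.0734 -0.0258]
rot err [ 0.0053  0.002  -0.0005]
cam slide z check (480, 640, 3)
```

View pics/m12.png

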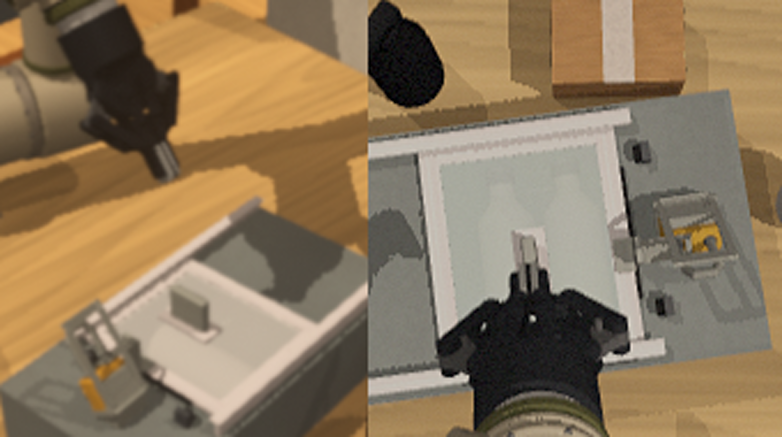

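```bash
python3 - <<'E'
from h import *
a=cam('scene')['pixels'][130:170,280:320];b=cam('top')['pixels'][260:310,290:330]
cv2.imwrite('pics/sc12.png',cam('scene')['pixels'])
cv2.imwrite('pics/m13.png',np.hstack([cv2.resize(x,(400,10*x.shape[0]),interpolation=cv2.INTER_CUBIC)[:400] for x in(a,b)]))
E
```

```text
(no output)
```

View pics/m13.png

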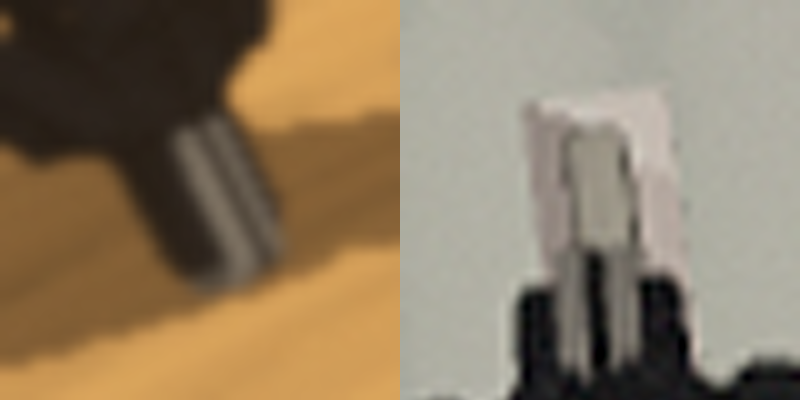

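```bash
python3 - <<'E'
from h import *
p,R=st()
X,e=tri((309.5,284.05),(305.25,156.55)); print(X,e,'in tool',R.T@(X-p), X-p)
X,e=tri((309.5,284.05),(304.0,156.55)); print(X,e,'in tool',R.T@(X-p))
X,e=tri((309.5,284.05),(306.0,157.5)); print(X,e,'in tool',R.T@(X-p))
E
```

```text
t 15.35 p [0.533  0.0607 0.2844] w 0.0 F [ 0.3    -0.0723  0.2731] boxp [-0.0195 -0.0214  0.2844]
R [[-0.138, 0.813, 0.566], [0.99, 0.114, 0.079], [-0.0, 0.572, -0.82]] q [ -12.5    2.1   95.4   15.    50.4 -116.7]
[0.5232 0.0581 0.3123] 0.0020772736572811324 in tool [-0.0012  0.0076 -0.0286] [-0.0098 -0.0026  0.0278]
[0.5223 0.057  0.3126] 0.004948317680885899 in tool [-0.0022  0.007  -0.0294]
[0.5238 0.0588 0.3095] 0.0006189663065993774 in tool [-0.0006  0.0067 -0.0259]
```

```bash
python3 - <<'E'
from h import *
p,R=st()
ct=np.array([.523,-.080,.198])
for h in(.045,.012): 
    tip=ct+K@[0,0,h]; T=tip-R@[-.001,-.002,-.027]; print(h,T,R.T@(T-p))
E
```

```text
t 15.45 p [0.534  0.0608 0.2847] w -0.0001 F [ 0.6058 -0.8907 -0.3974] boxp [-0.0186 -0.0214  0.2847]
R [[-0.139, 0.812, 0.567], [0.99, 0.114, 0.079], [-0.001, 0.573, -0.82]] q [ -12.5    2.2   95.3   15.    50.3 -116.7]
0.045 [ 0.5142 -0.0802  0.2139] [-0.1369 -0.0727  0.0357]
0.012 [ 0.533  -0.0776  0.1868] [-0.1369 -0.0726  0.0687]
```

Request:
{"method": "jog_arm", "body": {"dr": [[0, 0, 0], [0, 0, 0], [0, 0, 0], [0, 0, 0], [0, 0, 0], [0, 0, 0], [0, 0, 0], [0, 0, 0], [0, 0, 0], [0, 0, 0]], "slide": [[-0.023, -0.0122, 0], [-0.023, -0.0122, 0], [-0.023, -0.0122, 0], [-0.023, -0.0121, 0], [-0.023, -0.012, 0], [-0.022, -0.012, 0], [0, 0, 0.018], [0, 0, 0.018], [0, 0, 0], [0, 0, 0.0]], "gripper": [-1, -1, -1, -1, -1, -1, -1, -1, -1, -1]}}

```text
time_s: 16.45
position: [0.5139, -0.0801, 0.213]
tool_rot: [[-0.14, 0.812, 0.567], [0.99, 0.115, 0.08], [0.0, 0.572, -0.82]]
ft_force: [0.6, 0.1, -0.4]
grip_width: 0.0
```

```bash
python3 - <<'E'
from h import *
p,R=st()
a=cam('scene')['pixels'][180:260,240:320];b=cam('top')['pixels'][230:310,345:425]
cv2.imwrite('pics/m14.png',cv2.resize(np.hstack([a,b]),None,fx=5,fy=5,interpolation=cv2.INTER_CUBIC))
E
```

```text
t 16.45 p [ 0.5139 -0.0801  0.213 ] w 0.0 F [ 0.6096  0.1077 -0.4258] boxp [-0.0581 -0.1581  0.213 ]
R [[-0.14, 0.812, 0.567], [0.99, 0.115, 0.08], [0.0, 0.572, -0.82]] q [ -35.     5.7  104.4   32.    47.6 -150.3]
```

View pics/m14.png

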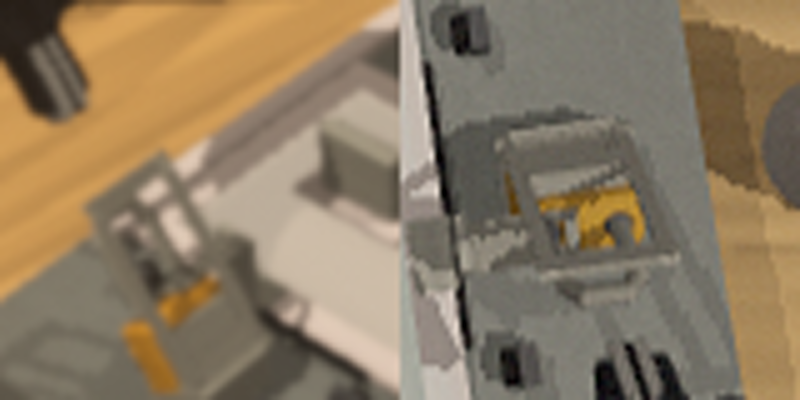

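```bash
python3 - <<'E'
from h import *
p,R=st()
a=cam('scene')['pixels'][175:215,235:275];b=cam('top')['pixels'][280:320,370:410]
cv2.imwrite('pics/m15.png',cv2.resize(np.hstack([a,b]),None,fx=10,fy=10,interpolation=cv2.INTER_CUBIC))
X,e=tri((392.0,298.2),(253.6,202.6)); print(X,e,'tool',R.T@(X-p),'lock rel crown',K.T@(X-np.array([.523,-.080,.198])))
E
```

```text
t 16.55 p [ 0.5136 -0.0801  0.2136] w 0.0002 F [0.2542 0.1872 0.6183] boxp [-0.0583 -0.1581  0.2136]
R [[-0.14, 0.811, 0.568], [0.99, 0.115, 0.079], [-0.001, 0.573, -0.819]] q [ -35.     5.6  104.4   32.    47.6 -150.3]
[ 0.5047 -0.0854  0.2418] 0.00023214206261870852 tool [-0.004   0.0084 -0.0287] lock rel crown [ 0.0097 -0.0028  0.0467]
```

View pics/m15.png

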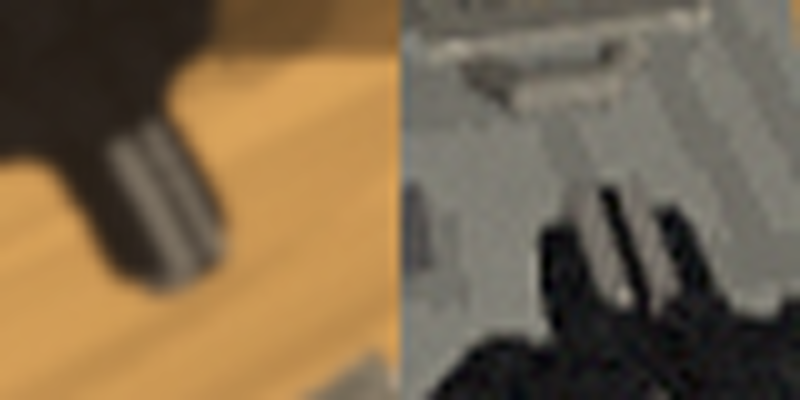

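```bash
python3 - <<'E'
from h import *
p,R=st()
for a,b in(((390.55,298.35),(254.55,201.55)),((390.55,298.35),(254.0,202.2))):
    X,e=tri(a,b); print(X,e,'tool',R.T@(X-p),'lock rel crown',K.T@(X-np.array([.523,-.080,.198])))
E
```

```text
t 16.65 p [ 0.5134 -0.08    0.2135] w -0.0002 F [ 0.4366 -0.3901  0.5729] boxp [-0.0585 -0.158   0.2135]
R [[-0.139, 0.811, 0.568], [0.99, 0.114, 0.079], [-0.001, 0.574, -0.819]] q [ -35.1    5.5  104.5   32.    47.6 -150.3]
[ 0.5045 -0.0825  0.2432] 0.0004999657923010516 tool [-0.0012  0.0095 -0.0296] lock rel crown [0.0106 0.0001 0.0478]
[ 0.5041 -0.0833  0.2415] 0.0007828753824510188 tool [-0.0019  0.0082 -0.0285] lock rel crown [ 0.0093 -0.0006  0.0466]
```

Request:
{"method": "jog_arm", "body": {"dr": [[0, 0, 0], [0, 0, 0], [0, 0, 0], [0, 0, 0], [0, 0, 0], [0, 0, 0], [0, 0, 0], [0, 0, 0], [0, 0, 0], [0, 0, 0]], "slide": [[0, 0, 0.008], [0, 0, 0.008], [0, 0, 0.008], [0, 0, 0.006], [0, 0, 0.004], [0, 0, 0.003], [0, 0, 0.002], [0, 0, 0.001], [0, 0, 0], [0, 0, 0]], "gripper": [-1, -1, -1, -1, -1, -1, -1, -1, -1, -1]}}

```text
time_s: 17.75
position: [0.536, -0.0769, 0.18]
tool_rot: [[-0.139, 0.812, 0.568], [0.99, 0.114, 0.079], [-0.0, 0.573, -0.82]]
ft_force: [0.3, -1.0, 0.5]
grip_width: 0.0001
```

```bash
python3 - <<'E'
from h import *
p,R=st()
a=cam('scene')['pixels'][180:260,240:320];b=cam('top')['pixels'][230:310,345:425]
cv2.imwrite('pics/m16.png',cv2.resize(np.hstack([a,b]),None,fx=5,fy=5,interpolation=cv2.INTER_CUBIC))
E
```

```text
t 17.75 p [ 0.536  -0.0769  0.18  ] w 0.0001 F [ 0.3409 -1.039   0.5216] boxp [-0.0358 -0.158   0.18  ]
R [[-0.139, 0.812, 0.568], [0.99, 0.114, 0.079], [-0.0, 0.573, -0.82]] q [ -32.6   10.3  105.2   34.    41.8 -151.8]
```

View pics/m16.png

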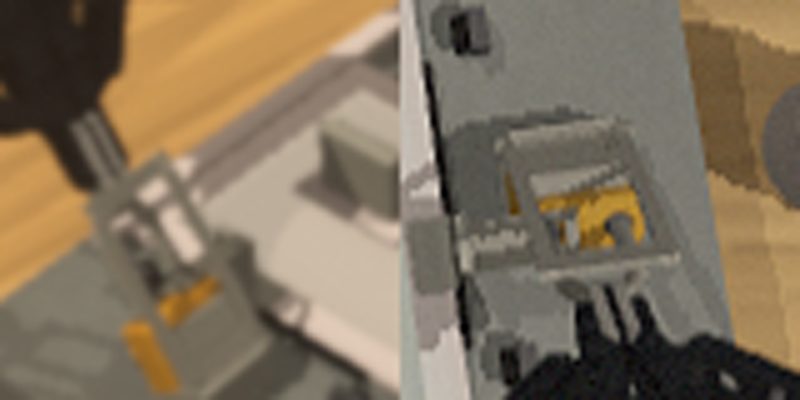

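Request:
{"method": "jog_arm", "body": {"dr": [[0, 0, 0], [0, 0, 0], [0, 0, 0], [0, 0, 0], [0, 0, 0], [0, 0, 0], [0, 0, 0], [0, 0, 0], [0, 0, 0], [0, 0, 0]], "slide": [[0, 0, 0.001], [0, 0, 0.001], [0, 0, 0.001], [0, 0, 0.001], [0, 0, 0.001], [0, 0, 0.001], [0, 0, 0.001], [0, 0, 0.001], [0, 0, 0.001], [0, 0, 0.001]], "gripper": [-1, -1, -1, -1, -1, -1, -1, -1, -1, -1]}}

```text
time_s: 18.85
position: [0.5417, -0.076, 0.1716]
tool_rot: [[-0.139, 0.812, 0.567], [0.99, 0.114, 0.079], [-0.0, 0.573, -0.82]]
ft_force: [-1.2, -1.0, 1.0]
grip_width: 0.0001
```

```bash
python3 - <<'E'
from h import *
p,R=st(); print('F lock',K.T@np.array(observe()['ft_force']))
a=cam('scene')['pixels'][180:260,240:320];b=cam('top')['pixels'][230:310,345:425]
cv2.imwrite('pics/m17.png',cv2.resize(np.hstack([a,b]),None,fx=5,fy=5,interpolation=cv2.INTER_CUBIC))
E
```

```text
t 18.85 p [ 0.5417 -0.076   0.1716] w 0.0001 F [-1.1665 -0.978   1.0378] boxp [-0.03   -0.158   0.1716]
R [[-0.139, 0.812, 0.567], [0.99, 0.114, 0.079], [-0.0, 0.573, -0.82]] q [ -32.    11.5  105.3   34.6   40.4 -152.3]
F lock [-0.4625 -0.8061  1.5907]
```

View pics/m17.png

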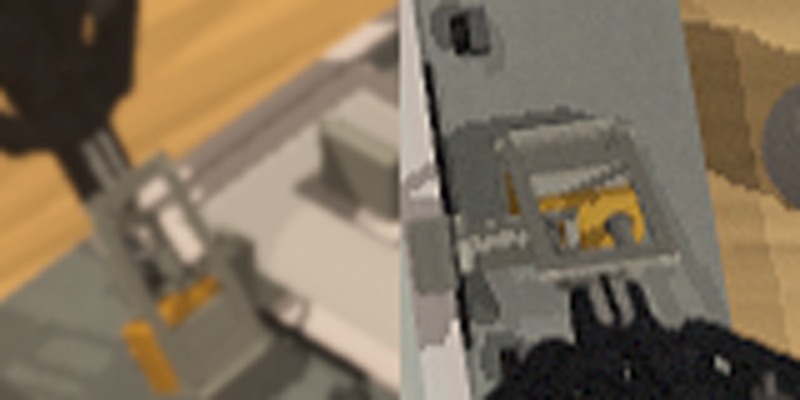

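Contact has just begun, with about 1.6 N along the travel. I'll keep pressing.

Request:
{"method": "jog_arm", "body": {"dr": [[0, 0, 0], [0, 0, 0], [0, 0, 0], [0, 0, 0], [0, 0, 0], [0, 0, 0], [0, 0, 0], [0, 0, 0], [0, 0, 0], [0, 0, 0]], "slide": [[0, 0, 0.0015], [0, 0, 0.0015], [0, 0, 0.0015], [0, 0, 0.0015], [0, 0, 0.0015], [0, 0, 0.0015], [0, 0, 0.0015], [0, 0, 0.0015], [0, 0, 0.0015], [0, 0, 0.0015]], "gripper": [-1, -1, -1, -1, -1, -1, -1, -1, -1, -1]}}

```text
time_s: 19.95
position: [0.5504, -0.0749, 0.1593]
tool_rot: [[-0.139, 0.812, 0.567], [0.99, 0.114, 0.079], [-0.0, 0.573, -0.82]]
ft_force: [-2.6, 0.1, 4.0]
grip_width: 0.0001
```

```bash
python3 - <<'E'
from h import *
p,R=st(); print('F lock',K.T@np.array(observe()['ft_force']))
a=cam('scene')['pixels'][180:260,240:320];b=cam('top')['pixels'][230:310,345:425]
cv2.imwrite('pics/m18.png',cv2.resize(np.hstack([a,b]),None,fx=5,fy=5,interpolation=cv2.INTER_CUBIC))
E
```

```text
t 19.95 p [ 0.5504 -0.0749  0.1593] w 0.0001 F [-2.5691  0.0536  4.0057] boxp [-0.0213 -0.1581  0.1593]
R [[-0.139, 0.812, 0.567], [0.99, 0.114, 0.079], [-0.0, 0.573, -0.82]] q [ -31.2   13.4  105.3   35.6   38.4 -153. ]
F lock [0.2197 0.4106 4.7362]
```

View pics/m18.png

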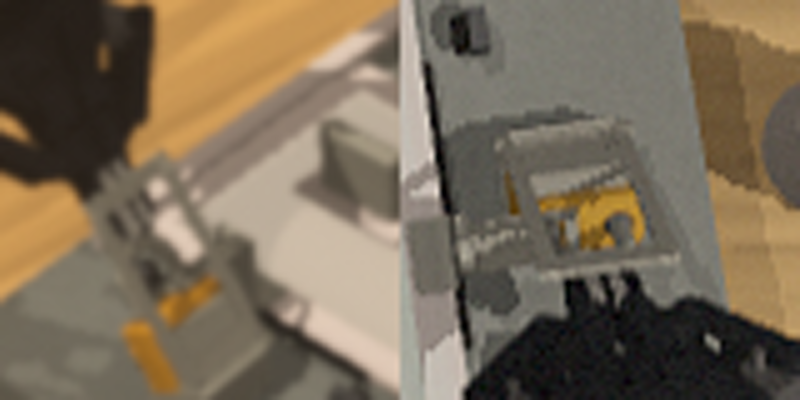

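Request:
{"method": "jog_arm", "body": {"dr": [[0, 0, 0], [0, 0, 0], [0, 0, 0], [0, 0, 0], [0, 0, 0], [0, 0, 0], [0, 0, 0], [0, 0, 0], [0, 0, 0], [0, 0, 0]], "slide": [[0, 0, 0.001], [0, 0, 0.001], [0, 0, 0.001], [0, 0, 0.001], [0, 0, 0.001], [0, 0, 0.001], [0, 0, 0.001], [0, 0, 0], [0, 0, 0], [0, 0, 0]], "gripper": [-1, -1, -1, -1, -1, -1, -1, -1, -1, -1]}}

```text
time_s: 21.05
position: [0.553, -0.0745, 0.1568]
tool_rot: [[-0.14, 0.81, 0.57], [0.99, 0.116, 0.077], [-0.004, 0.575, -0.818]]
ft_force: [-43.8, -4.2, 45.3]
grip_width: 0.0002
```

```bash
python3 - <<'E'
from h import *
p,R=st(); print('F lock',K.T@np.array(observe()['ft_force']), 'dz from contact',K.T@(p-[.5417,-.076,.1716]))
a=cam('scene')['pixels'][180:260,240:320];b=cam('top')['pixels'][230:310,345:425]
cv2.imwrite('pics/m19.png',cv2.resize(np.hstack([a,b]),None,fx=5,fy=5,interpolation=cv2.INTER_CUBIC))
E
```

```text
t 21.05 p [ 0.553  -0.0745  0.1568] w 0.0002 F [-43.7847  -4.2225  45.3329] boxp [-0.0186 -0.1581  0.1568]
R [[-0.14, 0.81, 0.57], [0.99, 0.116, 0.077], [-0.004, 0.575, -0.818]] q [ -30.9   13.8  105.4   35.9   37.7 -153.4]
F lock [-9.9968  1.9123 62.3411] dz from contact [ 0.0008 -0.0001 -0.0186]
```

View pics/m19.png

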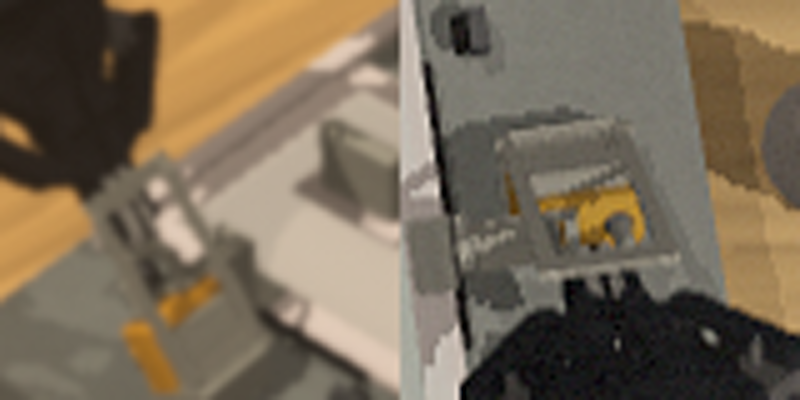

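Request:
{"method": "jog_arm", "body": {"dr": [[0, 0, 0], [0, 0, 0], [0, 0, 0], [0, 0, 0], [0, 0, 0], [0, 0, 0], [0, 0, 0], [0, 0, 0], [0, 0, 0], [0, 0, 0]], "slide": [[0, 0, -0.002], [0, 0, -0.002], [0, 0, -0.002], [0, 0, -0.004], [0, 0, -0.006], [0, 0, -0.01], [0, 0, -0.01], [0, 0, -0.01], [0, 0, -0.01], [0, 0, -0.014]], "gripper": [-1, -1, -1, -1, -1, -1, -1, -1, -1, -1]}}

```text
time_s: 22.15
position: [0.5138, -0.0799, 0.2116]
tool_rot: [[-0.139, 0.812, 0.567], [0.99, 0.114, 0.08], [0.0, 0.573, -0.82]]
ft_force: [-0.2, -0.2, 0.2]
grip_width: -0.0
```

```bash
python3 - <<'E'
from h import *
p,R=st()
a=cam('scene')['pixels'][180:260,240:320];b=cam('top')['pixels'][230:310,345:425]
cv2.imwrite('pics/m20.png',cv2.resize(np.hstack([a,b]),None,fx=5,fy=5,interpolation=cv2.INTER_CUBIC))
E
```

```text
t 22.15 p [ 0.5138 -0.0799  0.2116] w -0.0 F [-0.2422 -0.2043  0.1683] boxp [-0.0581 -0.1579  0.2116]
R [[-0.139, 0.812, 0.567], [0.99, 0.114, 0.08], [0.0, 0.573, -0.82]] q [ -35.     5.7  104.6   32.1   47.3 -150.3]
```

View pics/m20.png

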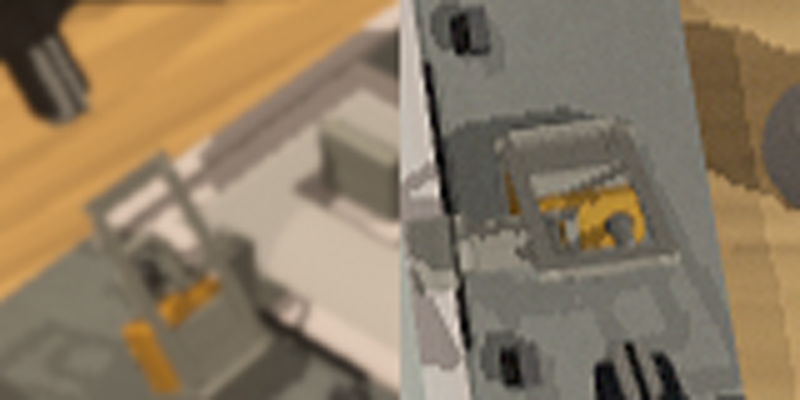

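The crown no longer shows past the shroud bar and stays down with nothing pressing on it. I'll back off further and do a last check.

Request:
{"method": "jog_arm", "body": {"dr": [[0, 0, 0], [0, 0, 0], [0, 0, 0], [0, 0, 0], [0, 0, 0], [0, 0, 0], [0, 0, 0], [0, 0, 0], [0, 0, 0], [0, 0, 0]], "slide": [[0, 0, -0.01], [0, 0, -0.015], [0, 0, -0.015], [0, 0, -0.015], [0, 0, -0.01], [0, 0, 0], [0, 0, 0], [0, 0, 0], [0, 0, 0], [0, 0, 0]], "gripper": [-1, -1, -1, -1, -1, -1, -1, -1, -1, -1]}}

```text
time_s: 23.25
position: [0.4776, -0.0849, 0.2639]
tool_rot: [[-0.139, 0.812, 0.567], [0.99, 0.114, 0.08], [0.001, 0.572, -0.82]]
ft_force: [0.3, -0.5, -0.2]
grip_width: -0.0003
```

```bash
python3 - <<'E'
from h import *
p,R=st()
cv2.imwrite('pics/m21.png',np.hstack([cv2.resize(cam('scene')['pixels'][140:350,210:450],(400,350)),cv2.resize(cam('top')['pixels'][140:360,100:470],(400,350))]))
for n in('scene','top'): cv2.imwrite(f'pics/{n}_end.png',cam(n)['pixels'])
a=cv2.absdiff(cam('scene')['pixels'],cv2.imread('pics/scene0.png')).max(2)
for nm,(x0,y0,x1,y1) in dict(can=(228,285,260,333),carton=(320,278,385,340),spray=(388,205,420,278),pump=(398,150,424,205)).items(): print(nm,(a[y0:y1,x0:x1]>60).mean().round(3))
E
```

```text
t 23.25 p [ 0.4776 -0.0849  0.2639] w -0.0003 F [ 0.2592 -0.506  -0.2245] boxp [-0.0947 -0.1579  0.2639]
R [[-0.139, 0.812, 0.567], [0.99, 0.114, 0.08], [0.001, 0.572, -0.82]] q [ -39.5   -1.3  102.4   30.    57.5 -149.1]
can 0.0
carton 0.0
spray 0.0
pump 0.069
```

View pics/m21.png

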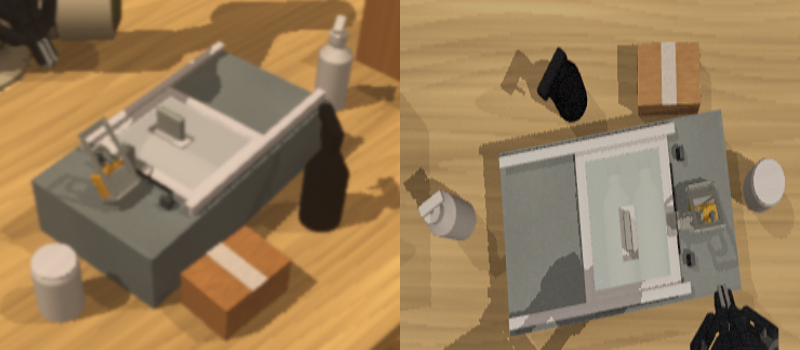

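```bash
python3 -c "
from rig import env
print(env.close_job())"
```

```text
the job is handed in; nothing more can be done
None
```

I slid the cover shut until it latched, pressed the shackle down with closed fingertips tilted along its travel, backed off and handed in at about 23 s. No verdict was reported.

**Last checks:**
- **Cover:** it met the stop at 19 N and I pushed about 2 mm (commanded) further. It stayed put when I backed off, with the wrist force near zero.
- **Shackle:** it stopped hard about 22 mm below its raised height. After I let go, the crown stayed down behind the shroud bar.
- **Bottles, can and carton:** can, carton and spray bottle look unchanged from the first picture. Around the foam pump 7% of pixels changed. I put that down to the shifted shadow and cover; the pump still stands upright in both views.
- **Robot:** it stood clear of everything, with the force reading near zero.

**What disagreed:**
- **Fingertip position:** in the pictures the fingertips sat about 38 mm further back along the tool than the stated frame. My first push therefore passed above the handle without touching it. I measured the offset from both cameras and corrected for it.
- **Press force:** the wrist force reached about 63 N for a moment when the shackle hit the end of its travel. That is under the 120 N wrist limit. It is above the 40 N limit for the arm and gripper body, but the contact was at the fingertips.

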